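Push the slide box home into the corner stop

ROBOT

A 6-joint arm with a two-finger parallel gripper is mounted at the origin on a cart in front of the work surface, level with it; the furniture and walls round the work are solid. World frame = base frame: x ahead of the robot, y to its left, z up, the work surface at z = 0. Lengths are in m, angles in rad, forces in N, time in s.
With the tool pointing down it reaches from about 0.375 to 0.975 m from the base axis. Payload 3.8 kg.
Tool frame: the origin (TCP) lies on the centre line of the jaws, within the pads' length; the fingertips stand 14 mm ahead of it and the grasp point (between the pads) lies 5 mm behind it; z points along the fingers, y is the line along which they close (so a half turn about z gives the same grasp; the last joint's range is limited). The gripper opens to 85 mm and grips with 20 to 120 N. Pads are 22 mm wide; open, the fingers measure 114 mm over their backs; the gripper's body (76 mm by 85 mm) begins 54 mm behind the grasp point. The pads swing forward as they close: fully open they stand 13 mm farther back than shut.
Start: joints at [-1.307, 0.264, 1.604, -0, 1.274, -0.037], TCP at [0.2, -0.645, 0.215] pointing down, gripper open.
Joint ranges: [-2.63, 2.63], [-0.94, 2.18], [0.31, 2.57], [-1.31, 4.45], [0, 2.66], [-2.55, 2.55]. Speed limits (rad/s): [2.57, 2.57, 3.14, 3.14, 3.14, 3.14].

INTERFACE

Orientations are given as a rotation vector (axis times angle).
In Python, from workcell import bot, eyes, spot_in gives the robot as it stands.
- The arm moves only by the tool carry_out, never from a script. Its argument "series" is text: rows parted by semicolons, each of 4 numbers parted by spaces: the shift along the world's x, y, z in m, then the turn about the world's z in degrees. In form: tx ty tz roll; .... A call has 1 to 20 rows; each row shifts and turns the commanded pose from where the row before left it; what a row does not reach is not made up. A row lasts 1/8 s, in which the tool goes at most 62.5 mm and 10.7 degrees, less where a joint would pass 70% of its speed; a pose out of reach is approached as far as the arm can. A call is refused whole if a number of a shift passes 0.0625 or a number of a turn 10.7, either way. A call with a gripper value outside its range is refused whole. "jaw" is the gripper command: -1 is shut, 1 is fully open, values between are in proportion, set as the call begins (left out, the last holds). The fingers move at their own pace and stop on an object; "grip_force" is the grip in N (left out, the last holds). Time passes only in rows, so rows that do not move let the fingers close. It gives the time, the measured TCP pose, the force, the opening and the grip force at its end, in the units of the state.
- bot.read_state(): the state, without advancing time (a new reading comes with each control period).
- eyes.read_camera(name): name is "side" or "top"; returns (picture, depth): 480x640x3 uint8, blue, green, red; 480x640 float32, m along the optical axis (not along the pixel's ray), 0 where there is no reading.
- eyes.get_calibration(name): a dict with "K" (3x3 intrinsics, pixels), "position" and "rotation" of the camera in the world. Camera axes: x right, y down, z forward; pixel columns grow to the right and rows downward; lengths in m; the calibration is good to about 2 mm. A picture is of the moment at which its call begins. get_calibration takes no time and is no camera call.
- bot.finish_job(): hands the job in; it is judged then, once.
Trained networks look in the newest picture that a camera, given by its name, has taken for a name from the list of things; names that differ only in an ending like _2 or _b are one class to them, and where a whole thing is asked for, a point or a joint stands for the part that bears it (a point fixed in the world has none). Each returns a list of dicts, best first, with "score" (0 to 1); they miss things now and then, are a little off and sometimes report something else, mostly with a low value. They report only what shows in the picture. A call takes as long as a camera call. They do not tell look-alikes from the thing itself.
- spot_in(camera, target): "rect" ([centre column, centre row, width, height] in pixels, round what is visible of it).
The state is a dict: "time": time; "q": joint angles; "joint_vel": joint speeds; "joint_torque": joint torques, N m; "tool_pos": TCP position; "tcp_rot": TCP orientation; "wrist_force": force on the tool from outside, world axes, zero at the start; "torque": the same for the moment, N m; "width": opening from 0.0 (shut) to 1.0 (fully open); "grip_force": force on a finger pad.
Only numpy, scipy, OpenCV 4.12 (cv2) and the standard library are available. Lean on these libraries where they do the work, as an engineer would, in place of code of your own. Each camera call takes 0.05 s, during which the arm holds its last target. There are 200 camera calls.

TASK

Push the closed slide box on the green mat along the bench until it sits fully home in the metal corner stop: its hinge side flat against the long back rail and its right-hand end against the short end rail, square and without a gap. Only push it from outside with the fingers: do not take it between the fingers, lift it or tip it, and leave the bottles, the vial, the tube rack and the notebook where they stand. Finish with the hand clear of the box.

Things in the scene. Friction and masses are not known exactly. Their poses are not given: they have to be found in the camera images.
- slide_box: Closed, pale slide box with light grey lid (stays shut), loose, 0.1 to 0.21 kg. Origin: centre of the underside. Walls and lid: x = -28 (front) to +32 mm (hinge side, away from the robot), y = +-42, z = 0 to 29. A latch on the front reaches x = -32 (y = +-10, z = 19 to 27). Starts on the stop's open side, up to 0.35 rad askew to it, 2 to 11 cm short of each rail.
- corner_stop: L of two fixed aluminium rails, 20 mm high, 14 wide, at the far right corner of a flat green mat. Origin: on the bench at the L's inner corner. Back rail: inner face x = 0, y = -14 to +150 mm; end rail: inner face y = 0, x = -70 to 0. Open to -x (robot) and +y (left); turned up to 0.22 rad. Box home: axes parallel, its origin at x = -32, y = +42 mm.
- bottle_small: Bystander: upright white bottle with blue cap, 42 mm across, 86 mm high; origin at the centre of its base.
- bottle_amber: Bystander: upright white bottle with red cap, 48 mm across, 96 mm high; origin at the centre of its base.
- vial3: Bystander: small upright vial with black cap, 28 mm across, 61 mm high; origin at the centre of its base. The two bottles and the vial stand behind the back rail and to the right of the end rail, in any order.
- tube_rack: Bystander: blue tube rack, 52 x 120 x 44 mm, at the left of the bench; origin at the centre of its underside.
- notebook: Bystander: black notebook, 149 x 106 x 12 mm, flat at the right of the bench; origin at the centre of its underside.
Not all that is in view belongs to the job. What is shaped like the slide_box but orange is not meant.

How it is judged:
By the outcome, as a careful person would: the job done as asked, in the order asked, and still so for the second after the job is handed in, with the robot touching nothing.
It also fails if it takes over 51 s, if anything falls off the work surface, if the arm or the gripper's body presses on something with over 40 N, if the wrist force passes 120 N, or if a joint passes its speed limit or range.

## Working session

There is one attempt and no reset: what is moved stays moved. The work goes in short steps, Python scripts to look and compute and a tool call to move; the robot and the scene stay as the last step left them, time stands still between calls to the robot, and variables do not carry over. Pictures are saved under pics/ and viewed, at most 13 in all, crops included, and the job is handed in when it is done.

Besides the shell and the picture viewer there is one more tool, called after ">>>" as a command line: name --argument value ..., lists and objects as JSON in quotes. carry_out: Moves the arm, as the interface text tells. Its arguments: {"type":"object","properties":{"series":{"type":"string"},"jaw":{"type":"number"},"grip_force":{"type":"number"}},"required":["series"]}

```bash
mkdir -p pics
cat > h.py <<'E'
import numpy as np, cv2
from workcell import bot, eyes, spot_in
def cloud(cam,d):
    c=eyes.get_calibration(cam);K=np.array(c["K"]);R=np.array(c["rotation"]);p=np.array(c["position"])
    if R.shape!=(3,3): R=cv2.Rodrigues(R)[0]
    v,u=np.mgrid[:480,:640]
    P=np.stack([(u-K[0,2])/K[0,0]*d,(v-K[1,2])/K[1,1]*d,d],-1)
    return P@R.T+p
E
python3 - <<'E'
from h import *
for cam in ("top","side"):
    im,d=eyes.read_camera(cam); cv2.imwrite(f"pics/{cam}1.png",im); np.savez(f"{cam}1.npz",im=im,d=d)
    W=cloud(cam,d); print(cam,eyes.get_calibration(cam)["position"])
    for t in ("slide_box","corner_stop"):
        for r in spot_in(cam,t)[:3]:
            x,y=map(int,r["rect"][:2]); print(t,r["score"],np.round(r["rect"]),W[y,x].round(3))
print(bot.read_state()["time"])
E
```

```text
top [0.40683936 0.04254213 1.06510853]
slide_box 0.92 [307. 280.  39.  27.] [0.512 0.064 0.029]
slide_box 0.61 [408. 283.  30.  36.] [ 0.504 -0.18   0.028]
corner_stop 0.55 [306. 272. 123.  90.] [0.531 0.067 0.028]
side [ 0.47411307 -0.82711583  0.93394984]
slide_box 0.94 [282. 247.  35.  34.] [0.511 0.049 0.027]
slide_box 0.59 [289. 329.  41.  32.] [ 0.502 -0.19   0.027]
corner_stop 0.6 [292. 254.  96.  90.] [0.532 0.02  0.03 ]
0.3
```

View pics/top1.png

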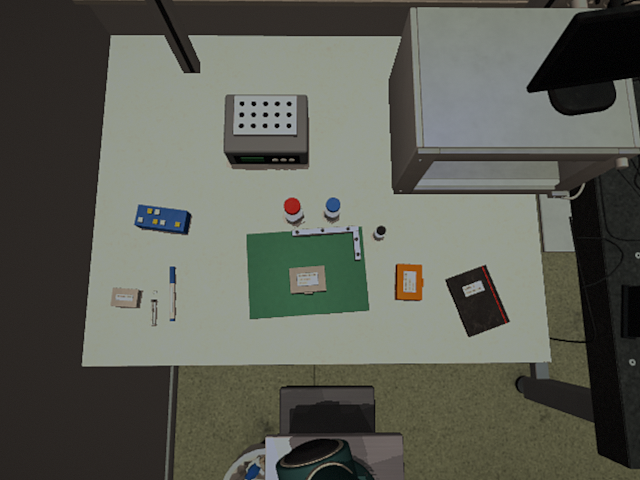

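View pics/side1.png

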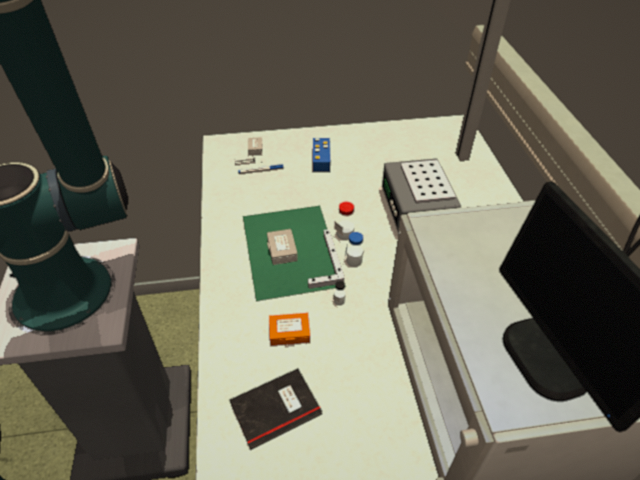

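The top view has three box-like things: a pale box on the green mat at (307,280), an orange one at (408,283) and a small pale one off the mat at (125,298). The one at (307,280) fits: it is pale, has a front latch and lies on the mat. The stop is the L from (293,231) to (357,258). Next I'll confirm with a crop and measure the poses.

```bash
cat >> h.py <<'E'
def rect_pts(P):
    (c,s,a)=cv2.minAreaRect((P*1000).astype(np.float32)); return np.round(c,1),np.round(s,1),round(a,1)
def boxpose(im=None,d=None,cams=("top","side"),lo=.022,hi=.036,reg=(.42,.64,-.08,.16),verb=True):
    out={}
    for cam in cams:
        im,d=eyes.read_camera(cam); W=cloud(cam,d)
        m=(W[...,2]>lo)&(W[...,2]<hi)&(W[...,0]>reg[0])&(W[...,0]<reg[1])&(W[...,1]>reg[2])&(W[...,1]<reg[3])&(d>0)
        out[cam]=(im,W,m)
        n,l,st,_=cv2.connectedComponentsWithStats(m.astype(np.uint8))
        for i in range(1,n):
            if st[i,4]>60:
                P=W[l==i]; print(cam,st[i].tolist(),"z",P[:,2].mean().round(4),rect_pts(P[:,:2]))
    return out
E
python3 - <<'E'
from h import *
o=boxpose()
for cam,b in (("top",(235,215,395,325)),("side",(235,200,365,305))):
    im,W,m=o[cam]
    print(cam,"mat z",np.median(W[...,2][(im[...,1]>im[...,2]*1.6)&(im[...,1]>im[...,0]*1.15)&(abs(W[...,0]-.5)<.15)&(abs(W[...,1])<.2)]).round(4))
    # rails: z 12..25, bright
    r=(W[...,2]>.012)&(W[...,2]<.027)&(im.min(-1)>120)&(W[...,0]>.54)&(W[...,0]<.68)&(abs(W[...,1])<.13)
    P=W[r]; print("rail n",len(P),P[:,:2].min(0),P[:,:2].max(0),"z",np.median(P[:,2]))
    np.save(cam+"rail.npy",P)
    cv2.imwrite(f"pics/{cam}2.png",cv2.resize(im[b[1]:b[3],b[0]:b[2]],None,fx=5,fy=5,interpolation=cv2.INTER_CUBIC))
    print(cam,[ (t,[ (np.round(r["rect"][:2]).tolist()) for r in spot_in(cam,t)[:1]]) for t in ("bottle_small","vial3")])
E
```

```text
top [289, 265, 37, 29, 902] z 0.0288 (array([511.1,  62.7]), array([64.4, 85. ]), 4.7)
side [268, 229, 30, 30, 664] z 0.0282 (array([509.5,  60.7]), array([64.2, 91.9]), 4.2)
top mat z 0.0007
rail n 463 [ 0.56312436 -0.12160757] [0.67744324 0.11876551] z 0.0202049472121697
top [('bottle_small', [[333.0, 206.0]]), ('vial3', [])]
side mat z 0.0003
rail n 439 [ 0.54054763 -0.12645807] [0.67873627 0.11409829] z 0.019504861575879384
side [('bottle_small', [[355.0, 252.0]]), ('vial3', [[340.0, 293.0]])]
```

View pics/top2.png

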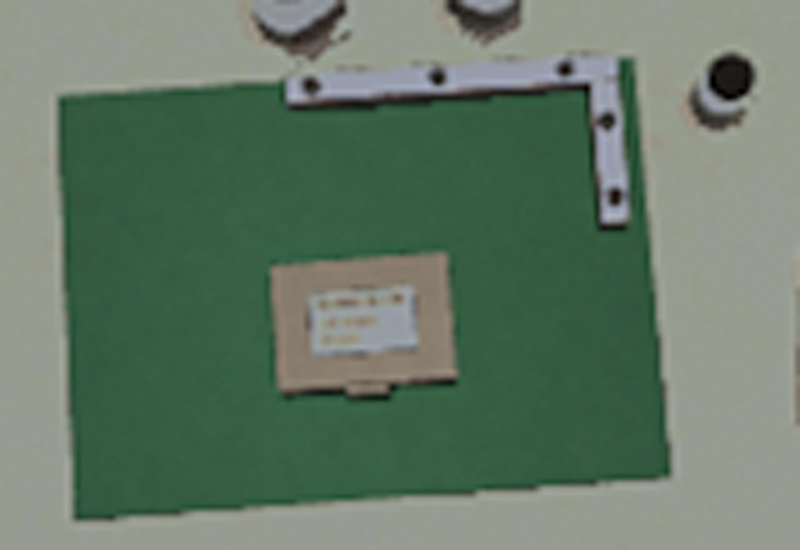

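The crop confirms the pale box with its latch facing the robot, on the mat; the L-stop lies beyond it to the right. I'll fit both outlines.

```bash
cat >> h.py <<'E'
from scipy.optimize import minimize
LB=np.array([[-28,-42],[32,-42],[32,42],[-28,42]])/1000.
LS=np.array([[0,0],[0,150],[14,150],[14,-14],[-70,-14],[-70,0]])/1000.
def proj(cam,P):
    c=eyes.get_calibration(cam);R=np.array(c["rotation"])
    if R.shape!=(3,3): R=cv2.Rodrigues(R)[0]
    q=(P-np.array(c["position"]))@R@np.array(c["K"]).T
    return q[:,:2]/q[:,2:]
def world(L,p,z):
    c,s=np.cos(p[2]),np.sin(p[2]); return np.c_[L@np.array([[c,s],[-s,c]])+p[:2],np.full(len(L),z)]
def fit(cam,im,L,z,p0,mask):
    S=6
    M=cv2.GaussianBlur(mask.astype(np.float32),(0,0),.6)
    def cost(p):
        uv=proj(cam,world(L,p,z)); a=(uv.min(0)-12).astype(int); b=(uv.max(0)+12).astype(int)
        T=np.zeros(((b-a)[1]*S,(b-a)[0]*S),np.uint8)
        cv2.fillPoly(T,[np.round(((uv-a+.5)*S-.5)*16).astype(np.int32)],255,shift=4)
        T=cv2.GaussianBlur(cv2.resize(T,None,fx=1/S,fy=1/S,interpolation=cv2.INTER_AREA).astype(np.float32)/255,(0,0),.6)
        return ((T-M[a[1]:b[1],a[0]:b[0]])**2).mean()*1000
    r=min((minimize(cost,np.array(p0)+dp,method="Nelder-Mead",options=dict(initial_simplex=np.array(p0)+dp+np.array([[0,0,0],[.006,0,0],[0,.006,0],[0,0,.06]]),xatol=1e-5,fatol=1e-3)) for dp in ([0,0,0],[.004,-.004,.03],[-.004,.004,-.03])),key=lambda r:r.fun)
    return r.x,r.fun
def railmask(im): # bright
    return im.min(-1)>95
def boxmask(im,W): # top of the box: height
    return (W[...,2]>.0235)&(W[...,2]<.034)
def rel(b,s):
    c,k=np.cos(s[2]),np.sin(s[2]); d=np.array(b[:2])-s[:2]; return np.array([c*d[0]+k*d[1],-k*d[0]+c*d[1]])*1000,np.degrees(b[2]-s[2])
E
python3 - <<'E'
from h import *
for cam in ("top","side"):
    z=np.load(cam+"1.npz"); im,d=z["im"],z["d"]; W=cloud(cam,d)
    r=(W[...,2]>.012)&(W[...,2]<.027)&(W[...,0]>.5)&(abs(W[...,1])<.25)
    print(cam,"rail bgr",np.percentile(im[r].min(-1),[10,50,90]))
    s,f=fit(cam,im,LS,.02,[.605,-.045,.06],r&railmask(im)); b,g=fit(cam,im,LB,.029,[.51,.063,.08],boxmask(im,W))
    print("stop",s.round(4),f,"box",b.round(4),g,"rel",rel(b,s))
    t=(W[...,2]>.05)&(W[...,2]<.11)&(W[...,0]>.55)&(W[...,0]<.75)&(abs(W[...,1])<.14)
    n,l,st,_=cv2.connectedComponentsWithStats(t.astype(np.uint8))
    for i in range(1,n):
        if st[i,4]>20: print("tall",W[l==i].min(0).round(3),W[l==i].max(0).round(3))
s=bot.read_state(); print({k:np.round(v,3) for k,v in s.items()})
E
```

```text
top rail bgr [ 21.  42. 152.]
stop [ 0.6314 -0.0494  0.0677] 8.53639030456543 box [0.5108 0.0624 0.0811] 3.9558420181274414 rel (array([-112.77851546,  119.71825817]), np.float64(0.7632967615206786))
tall [0.657 0.079 0.08 ] [0.695 0.116 0.101]
tall [ 0.666 -0.014  0.073] [0.698 0.019 0.09 ]
tall [ 0.615 -0.124  0.051] [ 0.637 -0.102  0.065]
side rail bgr [  0.  100.5 197. ]
stop [ 0.6295 -0.0531  0.0645] 7.329198837280273 box [0.5094 0.0569 0.0776] 5.233895301818848 rel (array([-112.78268964,  117.4926945 ]), np.float64(0.7495537673214918))
tall [0.657 0.071 0.079] [0.694 0.111 0.1  ]
tall [ 0.664 -0.018  0.071] [0.697 0.016 0.089]
tall [ 0.614 -0.127  0.052] [ 0.635 -0.105  0.065]
{'time': np.float64(0.6), 'q': array([-1.307,  0.264,  1.604, -0.   ,  1.274, -0.037]), 'joint_vel': array([ 0.   , -0.002, -0.001, -0.001, -0.001, -0.001]), 'joint_torque': array([-1.0000e-03, -5.1464e+01, -3.6746e+01, -0.0000e+00,  1.0000e-03,
        0.0000e+00]), 'tool_pos': array([ 0.2  , -0.645,  0.215]), 'tcp_rot': array([ 3.106,  0.471, -0.   ]), 'wrist_force': array([ 0.507,  0.001, -0.429]), 'torque': array([-0.024, -0.003,  0.025]), 'grip_force': np.float64(0.0), 'width': np.float64(0.999)}
```

Estimates: stop (0.6305, -0.051, 0.066 rad) and box (0.510, 0.060, 0.079 rad). The box must go +81 mm toward the back rail and 76 mm toward the end rail. First I'll move in front of the box.

>>> carry_out --series "0.0167 0.0467 0 -0.9;0.0167 0.0467 0 -0.9;0.0167 0.0467 0 -0.9;0.0167 0.0467 0 -0.9;0.0167 0.0467 0 -0.9;0.0167 0.0467 0 -0.9;0.0167 0.0467 0 -0.9;0.0167 0.0467 0 -0.9;0.0167 0.0467 0 -0.9;0.0167 0.0467 0 -0.9;0.0167 0.0467 0 -0.9;0.0167 0.0467 0 -0.9;0.0167 0.0467 0 -0.9;0.0167 0.0467 0 -0.9;0.0167 0.0467 0 -0.9;0 0 0 0" --jaw -0.15

```text
time: 2.6
tool_pos: [0.4512, 0.0585, 0.2152]
tcp_rot: [-3.139, -0.11, -0.001]
wrist_force: [-0.8, -1.1, -1.1]
width: 0.426
grip_force: 0.0
```

>>> carry_out --series "0 -0.0025 -0.05 0;0 0 -0.05 0;0 0 -0.05 0;0 0 -0.03 0;0 0 -0.015 0;0 0 0 0"

```text
time: 3.35
tool_pos: [0.4499, 0.0527, 0.0194]
tcp_rot: [3.14, 0.101, -0.003]
wrist_force: [0.4, 0.4, -0.2]
width: 0.425
grip_force: 0.0
```

Run:
```python
from h import *
print(bot.read_state()["q"].round(2))
for cam in ("side",):
    im,d=eyes.read_camera(cam); cv2.imwrite("pics/s3.png",cv2.resize(im[170:330,190:400],None,fx=3.5,fy=3.5,interpolation=cv2.INTER_CUBIC))
```

```text
[ 0.06  0.06  2.24 -0.    0.84  1.57]
```

View pics/s3.png

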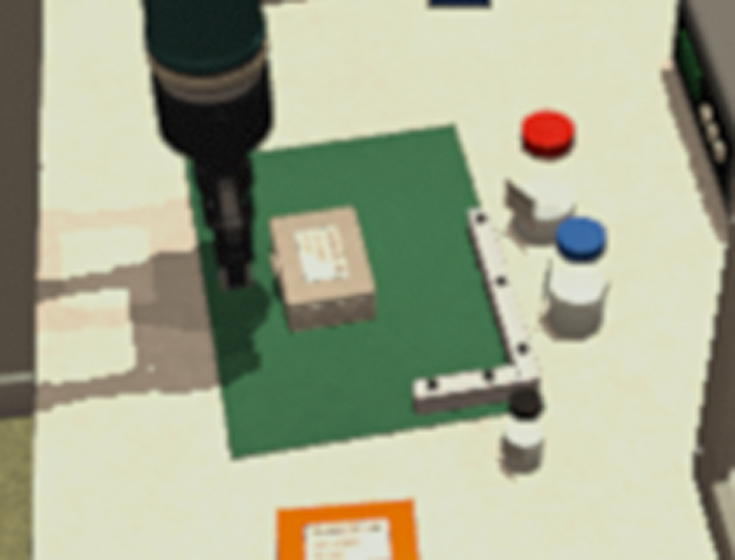

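The side view shows the fingertips low at (235,280) in the crop, about 20 mm short of the box front, with the box undisturbed. Now I'll push toward the back rail, stopping short of it.

>>> carry_out --series "0.007 0.0025 0 0;0.007 0.0015 0 0;0.007 0.0005 0 0;0.007 0.0005 0 0;0.007 0.0005 0 0;0.007 0.0005 0 0;0.007 0.0005 0 0;0.007 0.0005 0 0;0.007 0.0005 0 0;0.007 0.0005 0 0;0.007 0.0005 0 0;0.006 0.0005 0 0;0.004 0 0 0;0.002 0 0 0;0 0 0 0"

```text
time: 5.28
tool_pos: [0.5395, 0.0623, 0.0198]
tcp_rot: [-3.14, -0.102, 0.0]
wrist_force: [-0.8, 0.4, 0.3]
width: 0.424
grip_force: 0.0
```

```bash
cat >> h.py <<'E'
S0={"top":[.6314,-.0494,.0677],"side":[.6295,-.0531,.0645]}
def look(p0,cams=("top","side")):
    for cam in cams:
        im,d=eyes.read_camera(cam); W=cloud(cam,d)
        m=boxmask(im,W)&(np.hypot(W[...,0]-p0[0],W[...,1]-p0[1])<.06)&(im.max(-1)>70)
        b,g=fit(cam,im,LB,.029,p0,m); r=rel(b,S0[cam]); print(cam,b.round(4),round(float(g),2),"rel",r[0].round(1),"deg",round(float(r[1]),2))
        cv2.imwrite(f"pics/last_{cam}.png",cv2.resize(im[190:310,250:390] if cam=="top" else im[190:310,230:370],None,fx=5,fy=5,interpolation=cv2.INTER_CUBIC))
E
python3 -c "
from h import *
look([.585,.066,.08]); print(bot.read_state()['tool_pos'])"
```

```text
top [0.599  0.0131 0.7889] 183.96 rel [-28.1  64.5] deg 41.32
side [0.5307 0.0542 0.6919] 143.72 rel [-91.7 113.5] deg 35.95
[0.53922432 0.06229316 0.01981464]
```

>>> carry_out --series "-0.02 -0.001 0 0;0 0 0.05 0;0 0 0.05 0;0.0065 0.0088 0 10;0.0065 0.0088 0 10;0.0065 0.0088 0 10;0.0065 0.0088 0 10;0.0065 0.0088 0 10;0.0065 0.0088 0 10;0.0065 0.0088 0 10;0.0065 0.0088 0 10;0.0065 0.0088 0 10;0 0 0 0;0 0 0 0"

```text
time: 7.12
tool_pos: [0.5775, 0.1403, 0.1197]
tcp_rot: [-2.151, -2.29, 0.001]
wrist_force: [-0.1, -0.3, 0.1]
width: 0.422
grip_force: 0.0
```

```bash
python3 -c "
from h import *
look([.585,.066,.08]); print(bot.read_state()['q'].round(2))"
```

```text
top [ 0.6581 -0.0137  0.771 ] 182.04 rel [29.1 33.8] deg 40.3
side [0.5555 0.0488 1.0521] 140.55 rel [-67.3 106.5] deg 56.59
[ 0.2   0.19  1.88 -0.    1.08  0.13]
```

View pics/last_side.png

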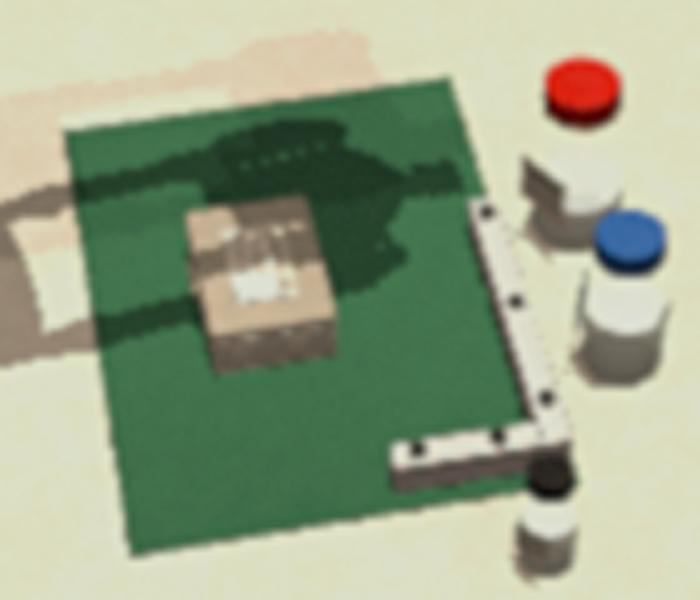

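The side view shows the box still well short of the rail, with its top at (265,265) in the crop. It moved less than planned, so I'll measure again from its actual position.

```bash
sed -i 's/&(im.max(-1)>70)//; s/<.06)/<.075)/' h.py; python3 -c "
from h import *
look([.53,.065,.08]); boxpose()"
```

```text
top [0.5153 0.0397 0.481 ] 72.44 rel [-109.8   96.7] deg 23.68
side [0.5093 0.0571 0.0697] 4.98 rel [-112.9  117.7] deg 0.3
top [301, 265, 25, 29, 574] z 0.0289 (array([512.7,  47.2]), array([64.1, 54.4]), 5.9)
side [268, 229, 30, 30, 671] z 0.0282 (array([509.5,  59.8]), array([64.2, 92.3]), 4.2)
```

Run:
```python
from h import *
s=bot.read_state(); t=s["tool_pos"]; print(t,s["time"])
for cam in ("top","side"):
    im,d=eyes.read_camera(cam); W=cloud(cam,d)
    m=(d>0)&(np.linalg.norm(W[...,:2]-t[:2],axis=-1)<.09)&(W[...,2]>.04)&(W[...,2]<.3)
    print(cam,m.sum(),np.percentile(W[m],[0,2,50,98],axis=0).round(3).tolist(), proj(cam,np.array([t])).round(0))
    low=m&(W[...,2]<.135); print("low",low.sum(),W[low].mean(0).round(3) if low.any() else "")
    cv2.imwrite(f"pics/f_{cam}.png",im)
```

```text
[0.57786841 0.14024635 0.11995111] 7.425
top 375 [[0.513, 0.091, 0.042], [0.514, 0.11, 0.173], [0.541, 0.134, 0.242], [0.56, 0.159, 0.298]] [[271. 245.]]
low 3 [0.651 0.093 0.045]
side 1707 [[0.511, 0.085, 0.045], [0.518, 0.102, 0.148], [0.574, 0.127, 0.234], [0.638, 0.149, 0.298]] [[304. 190.]]
low 7 [0.651 0.092 0.062]
```

View pics/f_side.png

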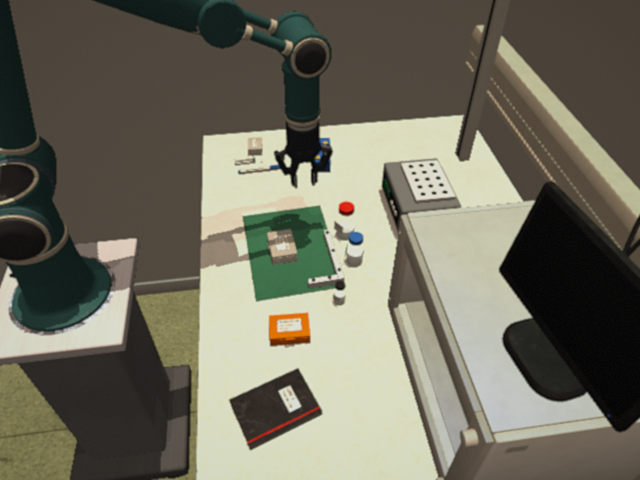

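The side view shows the fingertips at (294,184) and (314,183), higher than the TCP's projection at (304,190). So the tips ride higher than assumed and passed over the box. I'll compute by how much.

Run:
```python
from h import *
for z in (0.1,.106,.12,.13,.14,.15): print(z,proj("side",np.array([[.5778,.1403,z],[.603,.142,z],[.553,.1385,z]])).round(1).tolist())
for z in (0,.006,.02,.03,.04,.05): print(z,proj("side",np.array([[.4499,.0527,z],[.448,.078,z],[.4515,.028,z]])).round(1).tolist())
im=cv2.imread("pics/f_side.png"); cv2.imwrite("pics/f_c.png",cv2.resize(im[130:210,250:360],None,fx=7,fy=7,interpolation=cv2.INTER_CUBIC))
d=eyes.read_camera("side")[1]; W=cloud("side",d)
for r in range(166,194,2): print(r,[(c,W[r,c].round(3).tolist()) for c in (294,304,314) if W[r,c,2]>.03])
```

```text
0.1 [[304.2, 196.4], [314.3, 195.0], [294.3, 197.8]]
0.106 [[304.2, 194.5], [314.3, 193.2], [294.2, 195.9]]
0.12 [[304.1, 190.1], [314.3, 188.8], [294.0, 191.5]]
0.13 [[304.0, 187.0], [314.3, 185.6], [293.9, 188.3]]
0.14 [[303.9, 183.7], [314.2, 182.4], [293.8, 185.1]]
0.15 [[303.9, 180.5], [314.2, 179.1], [293.6, 181.8]]
0 [[257.6, 255.3], [256.2, 248.0], [258.8, 262.6]]
0.006 [[257.4, 253.6], [256.0, 246.3], [258.6, 260.9]]
0.02 [[256.9, 249.7], [255.5, 242.4], [258.2, 257.0]]
0.03 [[256.5, 246.8], [255.2, 239.5], [257.8, 254.2]]
0.04 [[256.2, 243.9], [254.8, 236.6], [257.5, 251.3]]
0.05 [[255.8, 241.0], [254.5, 233.7], [257.1, 248.3]]
166 [(294, [0.554, 0.124, 0.208]), (314, [0.6, 0.121, 0.205])]
168 [(294, [0.554, 0.119, 0.206]), (314, [0.601, 0.128, 0.194])]
170 [(294, [0.554, 0.125, 0.195]), (314, [0.601, 0.129, 0.187])]
172 [(294, [0.553, 0.121, 0.193]), (314, [0.601, 0.133, 0.179])]
174 [(294, [0.553, 0.122, 0.187]), (314, [0.601, 0.132, 0.173])]
176 [(294, [0.553, 0.126, 0.177]), (314, [0.601, 0.133, 0.167])]
178 [(294, [0.554, 0.13, 0.168]), (314, [0.601, 0.131, 0.162])]
180 [(294, [0.554, 0.134, 0.159]), (314, [0.601, 0.135, 0.153])]
182 [(294, [0.553, 0.131, 0.156]), (314, [0.6, 0.127, 0.154])]
184 [(294, [0.553, 0.135, 0.146]), (314, [0.601, 0.13, 0.145])]
186 [(294, [0.553, 0.138, 0.137])]
188 []
190 []
192 []
```

View pics/f_c.png

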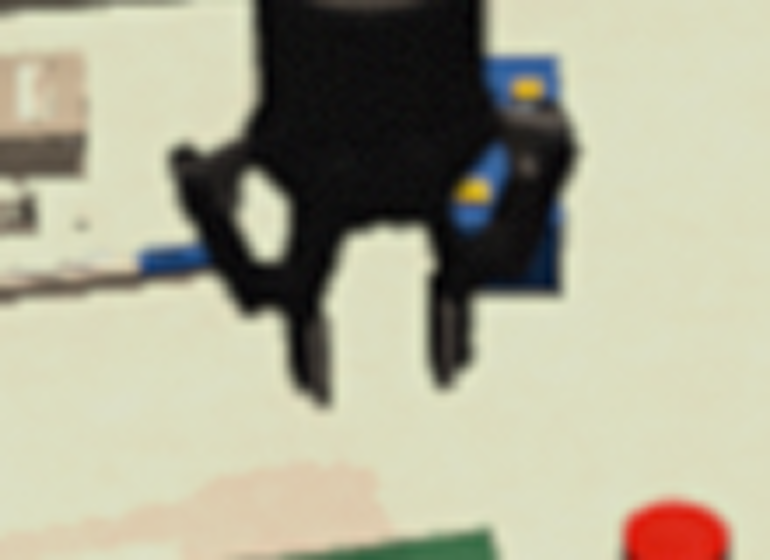

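The tips sit about 10 mm above the reported TCP height: tip z is about 0.13 where TCP z is 0.12. At TCP 0.02 they passed just over the lid, and the box is untouched. I'll go back in front and descend carefully, watching the force.

>>> carry_out --series "-0.0141 -0.0093 0 -10;-0.0141 -0.0093 0 -10;-0.0141 -0.0093 0 -10;-0.0141 -0.0093 0 -10;-0.0141 -0.0093 0 -10;-0.0141 -0.0093 0 -10;-0.0141 -0.0093 0 -10;-0.0141 -0.0093 0 -10;-0.0141 -0.0093 0 -10;0 0 0 0;0 0 -0.05 0;0 0 -0.04 0;0 0 -0.02 0;0 0 0 0"

```text
time: 9.32
tool_pos: [0.4498, 0.057, 0.0082]
tcp_rot: [-3.14, -0.107, 0.006]
wrist_force: [-0.2, 0.3, 0.5]
width: 0.425
grip_force: 0.0
```

>>> carry_out --series "0 0 -0.005 0;0 0 0 0"

```text
time: 9.57
tool_pos: [0.4521, 0.057, 0.0057]
tcp_rot: [-3.14, -0.104, -0.003]
wrist_force: [0.7, 0.4, -0.2]
width: 0.427
grip_force: 0.0
```

Run:
```python
from h import *
t=bot.read_state()["tool_pos"]; print(t)
im,d=eyes.read_camera("side"); W=cloud("side",d)
u,v=proj("side",np.array([[t[0],t[1]-.025,0.02]]))[0].astype(int)
m=(W[...,2]>.006)&(W[...,2]<.06)&(np.linalg.norm(W[...,:2]-t[:2],axis=-1)<.05)&(im.max(-1)<60)
print((u,v),m.sum(), np.percentile(W[m],[0,5,20,50,100],axis=0).round(3).tolist() if m.any() else "")
cv2.imwrite("pics/s5.png",cv2.resize(im[190:290,220:330],None,fx=6,fy=6,interpolation=cv2.INTER_CUBIC))
```

```text
[0.45214041 0.05699743 0.00572132]
(np.int64(258), np.int64(255)) 58 [[0.44, 0.02, 0.022], [0.445, 0.022, 0.024], [0.448, 0.024, 0.032], [0.454, 0.026, 0.04], [0.465, 0.08, 0.058]]
```

View pics/s5.png

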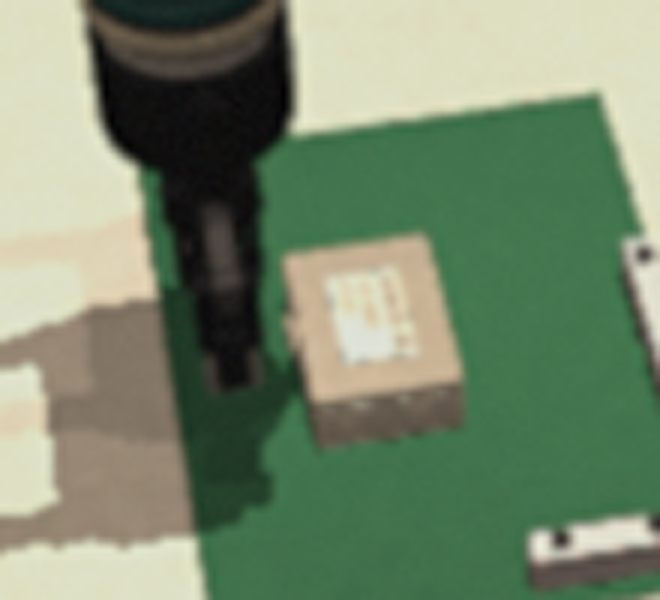

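The near fingertip is at (235,390) in the crop, about 20 mm above the bench and still high. I'll lower another 12 mm in small steps.

>>> carry_out --series "-0.002 0 -0.004 0;0 0 -0.004 0;0 0 0 0"

```text
time: 10.0
tool_pos: [0.4485, 0.0568, -0.0035]
tcp_rot: [3.14, 0.103, -0.001]
wrist_force: [-0.0, -0.5, -0.1]
width: 0.427
grip_force: 0.0
```

>>> carry_out --series "0 0 -0.004 0;0 0 0 0"

```text
time: 10.25
tool_pos: [0.4487, 0.0568, -0.0075]
tcp_rot: [3.14, 0.102, -0.001]
wrist_force: [-0.7, 0.7, 0.6]
width: 0.422
grip_force: 0.0
```

>>> carry_out --series "0.007 0.0005 0 0;0.007 0.0005 0 0;0.007 0.0005 0 0;0.007 0.0005 0 0;0.007 0.0005 0 0;0 0 0 0"

```text
time: 11.0
tool_pos: [0.4853, 0.0594, -0.007]
tcp_rot: [-3.14, -0.102, -0.002]
wrist_force: [0.2, 0.1, -0.8]
width: 0.426
grip_force: 0.0
```

```bash
python3 -c "
from h import *
look([.515,.062,.08],('side',)); print(bot.read_state()['tool_pos'])"
```

```text
side [0.5261 0.0579 0.0576] 23.22 rel [-96.  117.4] deg -0.39
[ 0.4848606   0.05934602 -0.00705132]
```

The box is moving now. I'll carry on to about 8 mm short of the rail, then go round to the left end.

>>> carry_out --series "0.007 0.0005 0 0;0.007 0.0005 0 0;0.007 0.0005 0 0;0.007 0.0005 0 0;0.007 0.0005 0 0;0.007 0.0005 0 0;0.007 0.0005 0 0;0.005 0.0005 0 0;0.003 0 0 0;0 0 0 0;-0.02 -0.001 0 0;-0.01 0 0.05 0;0 0 0.05 0;0.0065 0.0095 0 10;0.0065 0.0095 0 10;0.0065 0.0095 0 10;0.0065 0.0095 0 10;0.0065 0.0095 0 10;0.0065 0.0095 0 10;0.0065 0.0095 0 10"

```text
time: 13.55
tool_pos: [0.557, 0.1291, 0.0931]
tcp_rot: [2.508, 1.892, 0.001]
wrist_force: [-0.4, -0.9, 1.2]
width: 0.429
grip_force: 0.0
```

>>> carry_out --series "0.0065 0.0095 0 10;0.0065 0.0095 0 10;0 0 0 0;0 0 0 0"

```text
time: 14.05
tool_pos: [0.5693, 0.1475, 0.0928]
tcp_rot: [2.151, 2.29, -0.0]
wrist_force: [0.1, 0.2, -0.0]
width: 0.427
grip_force: 0.0
```

```bash
python3 -c "
from h import *
look([.583,.066,.08],('side',)); print(bot.read_state()['tool_pos'])"
```

```text
side [0.5794 0.0622 0.0763] 9.41 rel [-42.5 118.3] deg 0.67
[0.56925444 0.14746737 0.09279793]
```

>>> carry_out --series "0.008 0 -0.05 0;0 0 -0.035 0;0 0 -0.015 0;0 0 0 0;0.0005 -0.007 0 0;0.0005 -0.007 0 0;0.0005 -0.007 0 0;0.0005 -0.007 0 0;0.0005 -0.007 0 0;0.0005 -0.007 0 0;0.0005 -0.007 0 0;0.0005 -0.007 0 0;0.0005 -0.007 0 0;0.0005 -0.007 0 0;0.0005 -0.007 0 0;0.0005 -0.007 0 0;0.0005 -0.007 0 0;0.0005 -0.006 0 0;0 0 0 0"

```text
time: 16.48
tool_pos: [0.5844, 0.0499, -0.0074]
tcp_rot: [2.148, 2.292, -0.001]
wrist_force: [0.0, 0.9, 0.6]
width: 0.425
grip_force: 0.0
```

```bash
python3 -c "
from h import *
look([.591,-.006,.08],('side','top')); s=bot.read_state();print(s['tool_pos'],s['wrist_force'])"
```

```text
side [ 0.5847 -0.0065  0.0661] 16.29 rel [-41.7  49.4] deg 0.09
top [ 0.5776 -0.0051  0.8022] 113.15 rel [-50.7  47.8] deg 42.09
[ 0.58419961  0.05035974 -0.00750216] [ 0.66483288  0.12261578 -0.59798681]
```

View pics/last_side.png

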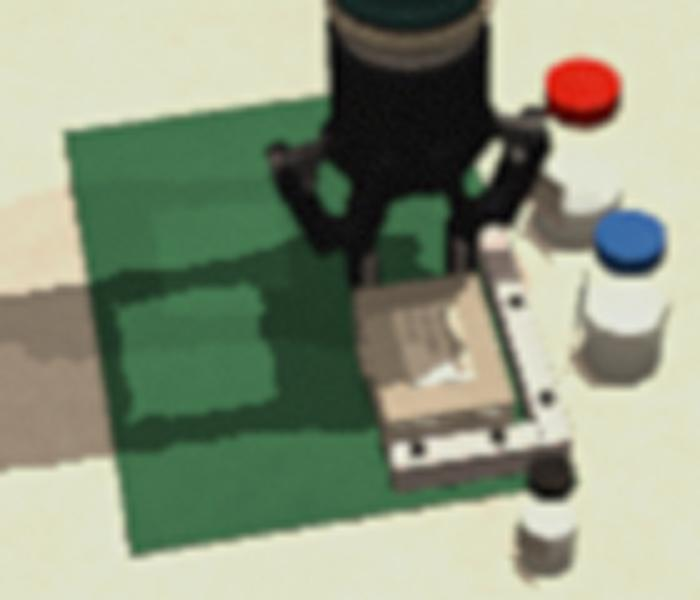

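The box is square, with about 7 mm left to the end rail and 10 mm to the back rail. I'll push on slowly.

>>> carry_out --series "0.0002 -0.003 0 0;0.0002 -0.002 0 0;0 -0.0015 0 0;0 0 0 0"

```text
time: 17.08
tool_pos: [0.585, 0.0441, -0.0071]
tcp_rot: [2.148, 2.293, -0.0]
wrist_force: [-0.2, 0.2, 0.1]
width: 0.428
grip_force: 0.0
```

>>> carry_out --series "0 -0.001 0 0;0 0 0 0"

```text
time: 17.32
tool_pos: [0.585, 0.0433, -0.0071]
tcp_rot: [2.148, 2.293, 0.0]
wrist_force: [-0.2, 0.3, -0.9]
width: 0.422
grip_force: 0.2
```

>>> carry_out --series "0 -0.001 0 0;0 0 0 0"

```text
time: 17.58
tool_pos: [0.5851, 0.0427, -0.0071]
tcp_rot: [-2.148, -2.292, -0.001]
wrist_force: [0.2, 2.9, -1.2]
width: 0.423
grip_force: 1.5
```

>>> carry_out --series "0 -0.001 0 0;0 0 0 0"

```text
time: 17.82
tool_pos: [0.5851, 0.0427, -0.007]
tcp_rot: [-2.148, -2.291, -0.003]
wrist_force: [-0.1, 7.2, 0.3]
width: 0.426
grip_force: 3.5
```

The box is seated on the end rail (7 N). Now I'll go round to the front.

>>> carry_out --series "-0.001 0.02 0 0;0 0 0.05 0;0 0 0.05 0;-0.0065 -0.0085 0 -10;-0.0065 -0.0085 0 -10;-0.0065 -0.0085 0 -10;-0.0065 -0.0085 0 -10;-0.0065 -0.0085 0 -10;-0.0065 -0.0085 0 -10;-0.0065 -0.0085 0 -10;-0.0065 -0.0085 0 -10;-0.0065 -0.0085 0 -10;0 0 0 0;0 0 0 0"

```text
time: 19.58
tool_pos: [0.5257, -0.0148, 0.093]
tcp_rot: [3.14, 0.107, 0.001]
wrist_force: [-0.1, 0.6, -0.6]
width: 0.422
grip_force: 0.0
```

```bash
python3 -c "
from h import *
look([.586,-.012,.07],('side',)); s=bot.read_state();print(s['tool_pos'],rel(list(s['tool_pos'][:2])+[0],[.6305,-.051,.066])[0])"
```

```text
side [ 0.5861 -0.0142  0.074 ] 8.8 rel [-40.8  41.6] deg 0.55
[ 0.5258157  -0.01476381  0.09302471] [-102.06652403   43.06144313]
```

>>> carry_out --series "0 0 -0.05 0;0 0 -0.035 0;0 0 -0.015 0;0 0 0 0;0.006 0.0004 0 0;0.006 0.0004 0 0;0.005 0.0003 0 0;0.004 0.0003 0 0;0.004 0.0003 0 0;0.003 0.0002 0 0;0 0 0 0"

```text
time: 21.0
tool_pos: [0.5538, -0.0133, -0.0073]
tcp_rot: [-3.14, -0.102, -0.001]
wrist_force: [-1.3, 0.7, 0.2]
width: 0.426
grip_force: 0.1
```

>>> carry_out --series "0.0015 0.0001 0 0;0.0015 0.0001 0 0;0 0 0 0"

```text
time: 21.38
tool_pos: [0.5561, -0.0131, -0.0073]
tcp_rot: [-3.14, -0.102, 0.001]
wrist_force: [-2.0, 0.5, 0.3]
width: 0.425
grip_force: 1.2
```

>>> carry_out --series "0.001 0 0 0;0 0 0 0"

```text
time: 21.62
tool_pos: [0.5561, -0.0131, -0.0073]
tcp_rot: [-3.14, -0.102, 0.005]
wrist_force: [-6.1, -0.5, 3.9]
width: 0.423
grip_force: 2.9
```

>>> carry_out --series "0.001 0 0 0;0 0 0 0"

```text
time: 21.88
tool_pos: [0.556, -0.0131, -0.0074]
tcp_rot: [-3.14, -0.103, 0.008]
wrist_force: [-8.3, -1.0, 7.0]
width: 0.426
grip_force: 4.2
```

Seated on the back rail (8 N). I'll back off and give the left end a final touch, with the jaws narrower for clearance to the bottles.

>>> carry_out --series "0.001 0 0 0;0 0 0 0;-0.027 -0.002 0 0;0 0 0.05 0;0 0 0.05 0;0.0062 0.0086 0 10;0.0062 0.0086 0 10;0.0062 0.0086 0 10;0.0062 0.0086 0 10;0.0062 0.0086 0 10;0.0062 0.0086 0 10;0.0062 0.0086 0 10;0.0062 0.0086 0 10;0.0062 0.0086 0 10;0 0 0 0"

```text
time: 23.75
tool_pos: [0.5895, 0.0629, 0.0932]
tcp_rot: [2.148, 2.291, 0.003]
wrist_force: [-0.6, 0.3, -0.1]
width: 0.429
grip_force: 0.0
```

>>> carry_out --series "0 0 0 0;0 0 0 0;0 0 0 0" --jaw -0.53

```text
time: 24.12
tool_pos: [0.5882, 0.062, 0.0929]
tcp_rot: [2.149, 2.291, 0.0]
wrist_force: [0.1, 0.2, -0.5]
width: 0.236
grip_force: 0.0
```

```bash
python3 -c "
from h import *
look([.595,-.01,.07],('side',)); s=bot.read_state();print(s['tool_pos'],s['width'],rel(list(s['tool_pos'][:2])+[0],[.6305,-.051,.066])[0])"
```

```text
side [ 0.5951 -0.0133  0.0755] 9.47 rel [-31.7  41.9] deg 0.63
[0.58820049 0.06208577 0.09289604] 0.23842925273808593 [-34.74916954 115.62930428]
```

View pics/last_side.png

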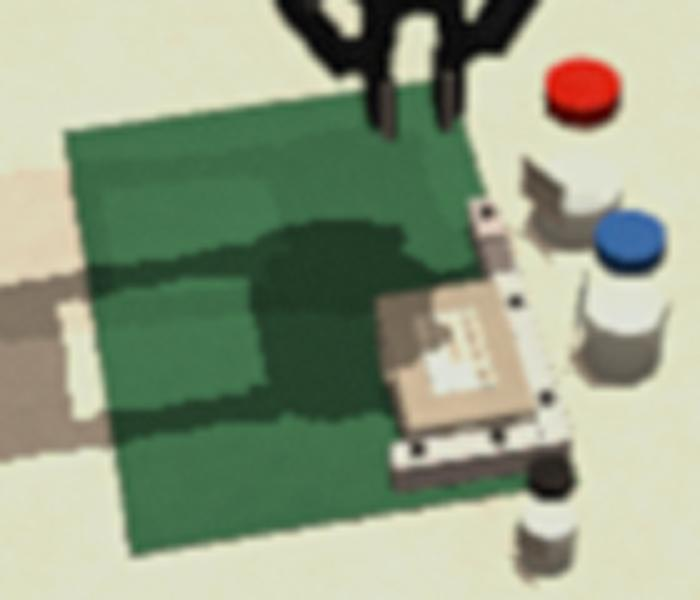

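The picture shows the box flush in the corner: relative pose (-31.7, 41.9) mm against a goal of (-32, 42). A light touch on the left end will close any remaining gap.

>>> carry_out --series "0 0.003 -0.05 0;0 0 -0.035 0;0 0 -0.01 0;0 0 0 0;0.0004 -0.006 0 0;0.0004 -0.006 0 0;0.0003 -0.005 0 0;0.0002 -0.003 0 0;0 -0.0015 0 0;0 0 0 0"

```text
time: 25.42
tool_pos: [0.5895, 0.0437, -0.0022]
tcp_rot: [-2.148, -2.292, 0.0]
wrist_force: [0.7, 0.3, -0.8]
width: 0.233
grip_force: 0.0
```

>>> carry_out --series "0 -0.001 0 0;0 0 0 0"

```text
time: 25.68
tool_pos: [0.5895, 0.043, -0.0022]
tcp_rot: [-2.148, -2.293, -0.0]
wrist_force: [-0.5, 0.3, 1.1]
width: 0.238
grip_force: 0.3
```

>>> carry_out --series "0 -0.001 0 0;0 0 0 0"

```text
time: 25.92
tool_pos: [0.5895, 0.043, -0.0021]
tcp_rot: [-2.147, -2.291, -0.002]
wrist_force: [-0.1, 5.7, 0.4]
width: 0.234
grip_force: 2.5
```

>>> carry_out --series "0 -0.001 0 0;0 0 0 0;-0.002 0.025 0 0;-0.01 0 0.05 0;-0.01 0 0.05 0;-0.03 0.03 0.05 0;-0.03 0.04 0 0;-0.03 0.04 0 0;-0.02 0.04 0 0;0 0 0 0;0 0 0 0"

```text
time: 27.3
tool_pos: [0.4592, 0.2142, 0.1456]
tcp_rot: [2.146, 2.293, -0.0]
wrist_force: [0.1, -0.2, 0.0]
width: 0.236
grip_force: 0.0
```

```bash
python3 -c "
from h import *
look([.595,-.01,.07]); s=bot.read_state();print(s['tool_pos'],s['wrist_force'])
for c in ('top','side'):
    im,d=eyes.read_camera(c); W=cloud(c,d)
    t=(W[...,2]>.05)&(W[...,2]<.11)&(W[...,0]>.6)&(W[...,0]<.75)&(abs(W[...,1])<.14)
    n,l,st,_=cv2.connectedComponentsWithStats(t.astype(np.uint8))
    for i in range(1,n):
        if st[i,4]>20: print('tall',W[l==i].min(0).round(3),W[l==i].max(0).round(3))
"
```

```text
top [ 0.5964 -0.0087  0.0656] 8.85 rel [-32.1  43. ] deg -0.12
side [ 0.5948 -0.0134  0.0724] 10.08 rel [-32.   41.8] deg 0.45
[0.45954568 0.21356951 0.14552877] [ 0.7173599   0.64515941 -0.10575249]
tall [0.657 0.079 0.081] [0.696 0.116 0.102]
tall [ 0.666 -0.014  0.072] [0.698 0.019 0.092]
tall [ 0.615 -0.124  0.051] [ 0.636 -0.102  0.065]
tall [0.656 0.075 0.081] [0.693 0.113 0.101]
tall [ 0.664 -0.019  0.07 ] [0.697 0.018 0.09 ]
tall [ 0.614 -0.128  0.05 ] [ 0.636 -0.106  0.064]
```

View pics/last_top.png

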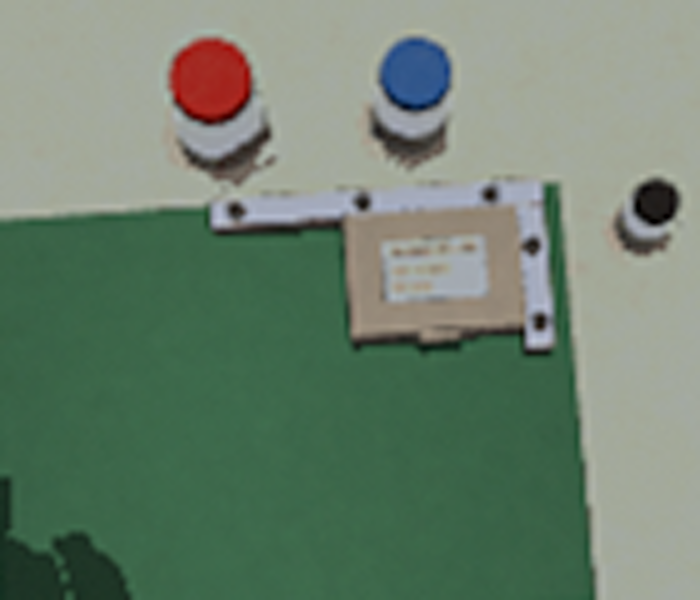

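The box sits flush in the corner, with its back edge at (430,210) and its right end at (522,270) in the crop. The bottles and vial are unmoved and the hand is clear, so I'll hand in.

```bash
python3 -c "
from workcell import bot
print(bot.finish_job())"
```

```text
the job is handed in; nothing more can be done
None
```

The slide box is home in the corner stop, square against both rails to within about 1 mm and half a degree by camera, with the bottles and vial unmoved and the hand clear; the job was handed in at about 27.5 s.

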